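Rock a stuck locating block out of a mould plate and hold it clear

TASK

The steel locating block is stuck in the mould plate, caught between two stiff side strips that overlap its hidden shoulders. Grip its head and rock it from side to side in its pocket, against one strip and then the other, until both strips have been shoved well back and it is free. Then lift it out and finish while still holding it in the gripper, upright and still, just clear above its pocket (about two fingers' breadth over the plate), leaving the other things on the bench where they are.

Things in the scene. Friction and masses are not known exactly. Their poses are not given: they have to be found in the camera images.
- plate: Fixed steel mould plate lying flat, 150 (its x) x 200 (its y) x 45 mm high, with dark round holes in its top. Origin: centre of its underside; z up. A channel in its middle, 32 mm long in x and 108 mm in y, holds the locating block and, on either side of it in y, a side strip.
- block: Loose steel locating block, 0.35 to 0.7 kg, upright in the pocket, axes along the plate's. Origin: centre of its foot's underside, when seated 8 mm above the plate's underside. 85 mm high: foot 24 mm wide in y (lowest 3 mm: 16), shoulders 40 mm wide in y at heights 17 to 21, then a plain head 32 mm (y) x 29 mm (x). The head stands 48 mm above the plate; pinch it from above across its y width.
- strip_left (a joint): Side strip on the plate's +y side of the block: aluminium bar 31 x 26 x 11 mm, top flush with the plate. Value in m: 0 = its edge touches the upright block's head, grows as it is pushed outward (+y), at most 0.010; starts at 0 to 0.0013. Slides stiffly (12 N), stays where left. At 0.004 its edge is level with the block's shoulder; from about 0.005 the shoulder passes freely.
- strip_right (a joint): The same strip on the plate's -y side, growing as it is pushed outward along the plate's -y. Leaning the block sideways about its foot pushes a strip back: a lean of some 0.19 rad brings it to about 0.005, leaning more brings it farther.
- pocket (a point): Centre of the pocket at the level of the plate's top, 45 mm above the plate's underside. The block's foot stands in a slot 26.4 mm wide in y and 10 mm deep, so it cannot slide sideways; the channel's ends leave the block 1.5 mm in x, so it leans only along the plate's y.
- block_top (a point): Centre of the block's top face, 85 mm above its foot. The shoulders lie hidden 5 mm below the strips: pulled straight up, the block rises 5 mm and is stopped hard until the strips are pushed back.
- tub: Bystander: clear plastic tub of bolts, 82 mm across, 65 mm high (bolts stick up to about 80), on the plate's +y side. Origin: centre of its underside.
- mallet: Bystander: soft-faced mallet lying on the bench beyond the plate, handle along its y, 270 mm long, head 36 mm thick and 106 mm long at +y 125 mm. Origin: on the bench, middle of the handle.
- gauge: Bystander: ground steel block 60 x 40 x 30 mm on the plate's -y side. Origin: centre of its underside.
- sleeve: Bystander: dark steel flanged pin, 50 x 50 mm foot, 51 mm high, on the plate's -y side. Origin: centre of its underside.
There are look-alikes about, which are no part of the job. Leave any black look-alike of the block alone. Several things have the shape of the plate; the one meant has the colours described above.

How it is judged:
By the outcome, as a careful person would: the job done as asked, in the order asked, and still so for the second after the job is handed in, while the arm keeps its last pose, push and grip.
It also fails if it takes over 42 s, if anything falls off the work surface, if the arm or the gripper's body presses on something with over 40 N, if the wrist force passes 120 N, or if a joint passes its speed limit or range.

ROBOT

A 6-joint arm with a two-finger parallel gripper is mounted at the origin on the work surface. World frame = base frame: x ahead of the robot, y to its left, z up, the work surface at z = 0. Lengths are in mm, angles in rad, forces in N, time in s.
With the tool pointing down it reaches from about 400 to 825 mm from the base axis. Payload 7 kg.
Tool frame: the origin (TCP) lies on the centre line of the jaws, within the pads' length; the fingertips stand 25 mm ahead of it and the grasp point (between the pads) lies 6 mm ahead of it; z points along the fingers, y is the direction in which the jaws open and shut (so a half turn about z gives the same grasp; the last joint's range is limited). The gripper opens to 85 mm and grips with 20 to 120 N. Pads are 22 mm wide; open, the fingers measure 114 mm over their backs; the gripper's body (76 mm by 85 mm) begins 54 mm behind the grasp point. The pads swing forward as they close: fully open they stand 13 mm farther back than shut.
Start: joints at [1.53, 0.359, 0.012, 0, -1.224, -0.288], TCP at [217.971, 638.814, 216.502] pointing down, gripper open.
Joint ranges: [-3.07, 3.07], [-1.43, 2.12], [-1.02, 1.25], [-3.03, 1.67], [-3.05, -0], [-3.03, 3.03]. Speed limits (rad/s): [2.39, 2.39, 3.01, 3.14, 3.14, 3.14].

INTERFACE

Orientations are given as [roll, pitch, yaw] about the fixed x, y, z axes, in that order (R = Rz(yaw) Ry(pitch) Rx(roll)).
In Python, from workcell import robot gives the robot as it stands.
- The arm moves only by the tool send_rows, never from a script. Its argument "targets" is a list of rows, each an object of numbers: "dx", "dy", "dz": the shift along the world's x, y, z in cm; "ax", "ay", "az": the turn, a rotation vector about the world's x, y, z in rad. In form: [{"dx": .., "dy": .., "dz": .., "ax": .., "ay": .., "az": ..}, ...]. A call has exactly 8 rows; each row is the pose to reach, as a shift and turn from the pose commanded when the call began; what a row does not reach only later rows make up. A row lasts 1/8 s, in which the tool goes at most 62.5 mm and 10.7 degrees, less where a joint would pass 70% of its speed; a pose out of reach is approached as far as the arm can. A call with a gripper value outside its range is refused whole. "jaw" is the closure, from 0 (fully open) to 1 (shut), set as the call begins (left out, the last holds). The fingers move at their own pace and stop on an object; the grip force is fixed at half the most. Time passes only in rows, so rows that repeat a pose let the fingers close, or fill a call up. It gives the time, the measured TCP pose, the force and the opening at its end, in the units of the state.
- robot.get_obs(): the state, without advancing time (a new reading comes with each control period).
- robot.camera(name): name is "side" or "top"; returns a dict with "img" (384x512x3 uint8, blue, green, red), "intrinsics" (3x3 intrinsics, pixels), "rvec" (rotation vector, rad) and "tvec" (3), from world to camera coordinates, as OpenCV has them. Camera axes: x right, y down, z forward; pixel columns grow to the right and rows downward; lengths in mm; the calibration is good to about 2 mm. A picture is of the moment at which its call begins. There is no depth.
- robot.hand_in(): hands the job in, once; it reports no verdict.
The state is a dict: "time": time; "joint_positions": joint angles; "qvel": joint speeds; "joint_torque": joint torques, N m; "eef_pos": TCP position; "eef_rot": TCP orientation; "wrist_force": force on the tool from outside, world axes, zero at the start; "torque": the same for the moment, N m; "opening": finger opening in mm.
Only numpy, scipy, OpenCV 4.12 (cv2) and the standard library are available. Lean on these libraries where they do the work, as an engineer would, in place of code of your own. Each camera call takes 0.05 s, during which the arm holds its last target. There are 200 camera calls.

## Working session

There is one attempt and no reset: what is moved stays moved. The work goes in short steps, Python scripts to look and compute and a tool call to move; the robot and the scene stay as the last step left them, time stands still between calls to the robot, and variables do not carry over. Pictures are saved under pics/ and viewed, about 8 in all and at most 12, crops included, and the job is handed in when it is done.

Besides the shell and the picture viewer there is one more tool, called after "Emit:" by a JSON object that holds its "name" and its "arguments", one argument or row to a line. send_rows: Moves the arm, as the interface text tells. Its arguments: {"type":"object","properties":{"targets":{"type":"array","items":{"type":"object","properties":{"dx":{"type":"number"},"dy":{"type":"number"},"dz":{"type":"number"},"ax":{"type":"number"},"ay":{"type":"number"},"az":{"type":"number"}}}},"jaw":{"type":"number"}},"required":["targets"]}

```bash
mkdir -p pics; ls; python3 - <<'E'
from workcell import robot
import cv2,pickle
d={}
for n in("top","side"):
    c=robot.camera(n);d[n]=c;cv2.imwrite(f"pics/{n}0.png",c["img"]);print(n,c["intrinsics"],c["rvec"],c["tvec"])
pickle.dump(d,open("c0.pkl","wb"))
o=robot.get_obs();print(o)
E
```

```text
pics
top [[411.29539077   0.         253.04880903]
 [  0.         411.29539077 204.83013619]
 [  0.           0.           1.        ]] [ 2.15170436 -2.11439213  0.15586111] [  61.72503141  510.76004292 1096.16079738]
side [[499.99107097   0.         260.756928  ]
 [  0.         499.99107097 189.07566175]
 [  0.           0.           1.        ]] [ 2.34807719 -0.1025166   0.01636881] [-510.31917877  143.25543176 1040.79084691]
{'time': 0.1, 'joint_positions': array([ 1.53009347e+00,  3.59286797e-01,  1.11738337e-02, -3.26344497e-04,
       -1.22412035e+00, -2.88105231e-01]), 'qvel': array([ 0.00158121, -0.00140966,  0.00225162,  0.00124114,  0.0011821 ,
        0.00083733]), 'joint_torque': array([-2.48815268e-03, -5.84764230e+01,  2.94112891e+01,  6.95469528e+00,
       -3.08884220e-03,  3.01757211e-06]), 'eef_pos': array([217.83900642, 638.40445139, 215.68276509]), 'eef_rot': array([ 3.14012771e+00, -1.14179277e-04, -3.28919110e-01]), 'wrist_force': array([-0.69809432,  0.00298261, -0.11175335]), 'torque': array([-0.05654129, -0.03855418,  0.02067813]), 'opening': 85.2185079543}
```

View pics/top0.png

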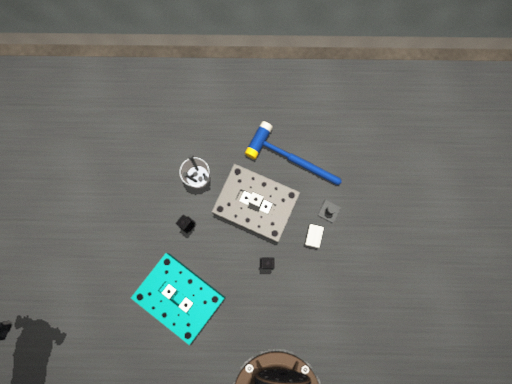

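View pics/side0.png

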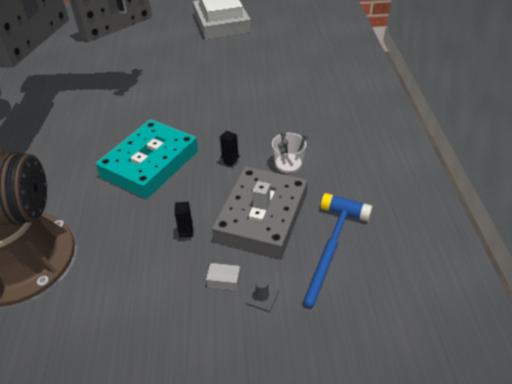

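The top view has the grey plate at (256,203) with the steel block at about (257,202). In the side view the block head is at (262,190). Possible confusions:
- Teal plate, top view (178,298): wrong colour.
- Black look-alike blocks, top view (186,224) and (267,263).
- More grey plates at the upper left of the side view.

I choose the grey plate with the tub, mallet and gauge around it, and will check that with a close crop.

```bash
python3 - <<'E'
import pickle,cv2,numpy as np
d=pickle.load(open("c0.pkl","rb"))
a=cv2.resize(d["top"]["img"][155:255,206:306],(600,600),interpolation=3)[:, :]
b=cv2.resize(d["side"]["img"][160:260,210:310],(600,600),interpolation=3)
a=cv2.resize(a,(400,400));b=cv2.resize(b,(400,400))
cv2.imwrite("pics/crop1.png",np.hstack([a,b]))
E
```

```text
(no output)
```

View pics/crop1.png

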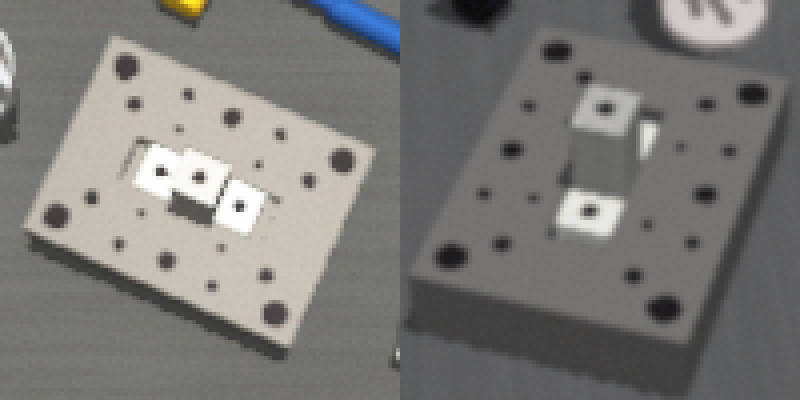

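The crop confirms it: grey plate, two bright aluminium strips, and a steel block between them with its top hole at crop (200,177) in the top view and (206,108) in the side view. Now I triangulate.

```bash
cat >h.py <<'E'
import pickle,cv2,numpy as np
d=pickle.load(open("c0.pkl","rb"))
def P(n):
    c=d[n];R=cv2.Rodrigues(np.array(c["rvec"],float))[0];return c["intrinsics"]@np.c_[R,np.array(c["tvec"]).reshape(3)]
def tri(t,s):
    X=cv2.triangulatePoints(P("top"),P("side"),np.array(t,float).T,np.array(s,float).T);return (X[:3]/X[3]).T
E
python3 - <<'E'
from h import *
o=lambda c,off:np.array(off)+(np.array(c,float)+.5)/4-.5
t=[(126,67),(342,160),(275,314),(56,216),(113,36),(376,150),(291,345),(23,228),(200,177),(240,206)]
s=[(352,93),(264,308),(51,257),(157,51),(388,80),(290,342),(13,275),(145,25),(206,108),(190,211)]
X=tri(o(t,(206,155)),o(s,(210,160)));np.set_printoptions(precision=1,suppress=True)
print(X)
for k in(0,4):
    q=X[k:k+4];c=q.mean(0);yv=(q[0]+q[3]-q[1]-q[2])/2;xv=(q[0]+q[1]-q[2]-q[3])/2
    print(c,np.linalg.norm(xv),np.linalg.norm(yv),np.arctan2(yv[1],yv[0])-np.pi/2,np.arctan2(xv[1],xv[0]))
# bystanders
t=[(195,170),(258,140),(316,229),(329,212),(340,181)];s=[(289,140),(347,208),(224,270),(262,290),(310,300)]
print(tri(t,s))
E
```

```text
[[603.9 116.8  46.8]
 [539.7 -33.8  47.3]
 [433.2  11.4  46.5]
 [497.8 162.4  46.7]
 [625.8 126.5  45.7]
 [549.1 -57.   47.3]
 [413.    0.4  47. ]
 [491.  185.1  46.5]
 [518.6  63.6  95.2]
 [507.1  36.1  47. ]]
[518.6  64.2  46.8] 115.58886268186818 163.99367977987728 -0.4033802236300914 -0.40335755937286427
[519.7  63.7  46.6] 147.3785093880377 199.698360616388 -0.39791214923492824 -0.40486402876109595
[[ 597.6  229.3   79.3]
 [ 706.9   60.2   14. ]
 [ 438.7 -103.2   44.5]
 [ 500.5 -141.4   22.2]
 [ 587.9 -173.2   24.9]]
```

Checks:
- Plate is centred at (519,64), yaw -0.403 rad. Its top measures about 46.7 mm (45 expected) and it comes out about 147x200 mm.
- Block top is at (518.6,63.6,95), against 93 expected.

The sizes agree, so I approach.

Emit:
{"name": "send_rows", "arguments": {
  "jaw": 0,
  "targets": [
    {"dx": 1, "dy": -2, "dz": 0, "ax": 0, "ay": 0, "az": -0.01},
    {"dx": 3, "dy": -6, "dz": 0, "ax": 0, "ay": 0, "az": -0.02},
    {"dx": 5.5, "dy": -11, "dz": 0, "ax": 0, "ay": 0, "az": -0.04},
    {"dx": 8, "dy": -16, "dz": 0, "ax": 0, "ay": 0, "az": -0.06},
    {"dx": 11, "dy": -21, "dz": 0, "ax": 0, "ay": 0, "az": -0.07},
    {"dx": 13.5, "dy": -26, "dz": 0, "ax": 0, "ay": 0, "az": -0.074},
    {"dx": 16, "dy": -31, "dz": 0, "ax": 0, "ay": 0, "az": -0.074},
    {"dx": 19, "dy": -36, "dz": 0, "ax": 0, "ay": 0, "az": -0.074}
  ]
}}

```text
time: 1.1
eef_pos: [408.1, 276.2, 216.7]
eef_rot: [-3.141, -0.0, -0.403]
wrist_force: [1.4, 0.4, 0.7]
opening: 85.4
```

Emit:
{"name": "send_rows", "arguments": {
  "targets": [
    {"dx": 2.5, "dy": -5, "dz": 0, "ax": 0, "ay": 0, "az": 0},
    {"dx": 5, "dy": -10, "dz": 0, "ax": 0, "ay": 0, "az": 0},
    {"dx": 7.5, "dy": -15, "dz": -1, "ax": 0, "ay": 0, "az": 0},
    {"dx": 9.5, "dy": -18.5, "dz": -2, "ax": 0, "ay": 0, "az": 0},
    {"dx": 10.5, "dy": -20.5, "dz": -3.5, "ax": 0, "ay": 0, "az": 0},
    {"dx": 11.07, "dy": -21.5, "dz": -5, "ax": 0, "ay": 0, "az": 0},
    {"dx": 11.07, "dy": -21.5, "dz": -6, "ax": 0, "ay": 0, "az": 0},
    {"dx": 11.07, "dy": -21.5, "dz": -6, "ax": 0, "ay": 0, "az": 0}
  ]
}}

```text
time: 2.1
eef_pos: [517.9, 64.1, 155.7]
eef_rot: [3.14, 0.001, -0.402]
wrist_force: [0.0, 0.0, 1.0]
opening: 85.3
```

Emit:
{"name": "send_rows", "arguments": {
  "targets": [
    {"dx": 0, "dy": 0, "dz": -1},
    {"dx": 0, "dy": 0, "dz": -2.5},
    {"dx": 0, "dy": 0, "dz": -4},
    {"dx": 0, "dy": 0, "dz": -5},
    {"dx": 0, "dy": 0, "dz": -6},
    {"dx": 0, "dy": 0, "dz": -6.6},
    {"dx": 0, "dy": 0, "dz": -7},
    {"dx": 0, "dy": 0, "dz": -7}
  ]
}}

```text
invalid input at $.targets[0]: expected keys dx, dy, dz, ax, ay, az
```

```bash
python3 - <<'E'
from workcell import robot
import cv2,numpy as np
a=robot.camera("top")["img"];b=robot.camera("side")["img"]
cv2.imwrite("pics/g1.png",np.hstack([cv2.resize(a[140:265,196:321],(400,400),interpolation=3),cv2.resize(b[110:235,200:325],(400,400),interpolation=3)]))
o=robot.get_obs();print(o["eef_pos"],o["wrist_force"],o["time"])
E
```

```text
[518.64787824  64.58645591 156.89186748] [ 0.75144583 -0.12538342  0.87651749] 2.2
```

View pics/g1.png

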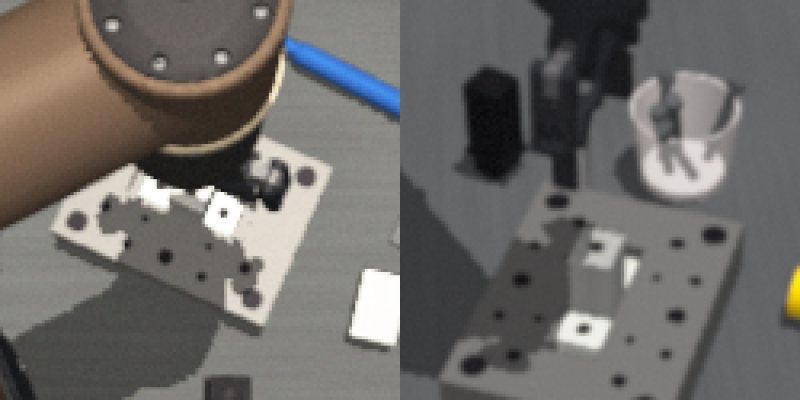

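The descent was refused because of missing keys, so this picture is from above the block. The side crop shows a fingertip at about (567,187) and the block top at about (598,245). I check where the tips should project.

```bash
python3 - <<'E'
from h import *
y=np.array([.392,.92,0]);c=np.array([518.6,64.2,140.])
for n in("side","top"):
    for k in(-50,0,50):
        for z in (0,40):
            p=P(n)@np.append(c+k*y+[0,0,z],1);p=p[:2]/p[2]
            o=(200,110) if n=="side" else (196,140);print(n,k,z,(p-o)*3.2+[400*(n=="side"),0])
E
```

```text
side -50 0 [566.406782   247.17386018]
side -50 40 [564.28288385 199.02791363]
side 0 0 [592.50827137 194.23889404]
side 0 40 [591.20407375 146.2198163 ]
side 50 0 [616.93416911 144.7021013 ]
side 50 40 [616.34920672  96.89559869]
top -50 0 [247.46835636 201.98066293]
top -50 40 [249.44995473 193.43126241]
top 0 0 [189.52236512 176.57039596]
top 0 40 [189.2103988 167.0503214]
top 50 0 [131.99030001 151.34164239]
top 50 40 [129.41806692 140.86523493]
```

```bash
python3 - <<'E'
from workcell import robot
import cv2,numpy as np
b=robot.camera("side")["img"]
cv2.imwrite("pics/g2.png",cv2.resize(b[100:200,215:305],(540,600),interpolation=3))
E
```

```text
(no output)
```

View pics/g2.png

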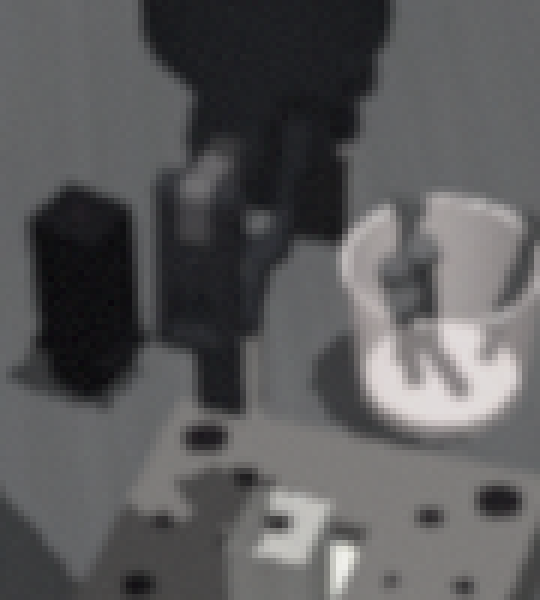

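The near fingertip is at crop (220,410), which is px (252,168). That is about 19 px higher than the projected tip. I go down partway, still nominally above the block top, and check again.

Emit:
{"name": "send_rows", "arguments": {
  "targets": [
    {"dx": 0, "dy": 0, "dz": -0.5, "ax": 0, "ay": 0, "az": 0},
    {"dx": 0, "dy": 0, "dz": -1.2, "ax": 0, "ay": 0, "az": 0},
    {"dx": 0, "dy": 0, "dz": -2, "ax": 0, "ay": 0, "az": 0},
    {"dx": 0, "dy": 0, "dz": -2.8, "ax": 0, "ay": 0, "az": 0},
    {"dx": 0, "dy": 0, "dz": -3.4, "ax": 0, "ay": 0, "az": 0},
    {"dx": 0, "dy": 0, "dz": -3.8, "ax": 0, "ay": 0, "az": 0},
    {"dx": 0, "dy": 0, "dz": -4, "ax": 0, "ay": 0, "az": 0},
    {"dx": 0, "dy": 0, "dz": -4, "ax": 0, "ay": 0, "az": 0}
  ]
}}

```text
time: 3.25
eef_pos: [518.7, 63.8, 116.5]
eef_rot: [3.142, -0.0, -0.403]
wrist_force: [-0.4, -0.1, 0.5]
opening: 85.3
```

```bash
python3 - <<'E'
from workcell import robot
import cv2,numpy as np
a=robot.camera("top")["img"];b=robot.camera("side")["img"]
cv2.imwrite("pics/g3.png",np.hstack([cv2.resize(a[160:240,216:296],(400,400),interpolation=3),cv2.resize(b[130:210,220:300],(400,400),interpolation=3)]))
E
```

```text
(no output)
```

View pics/g3.png

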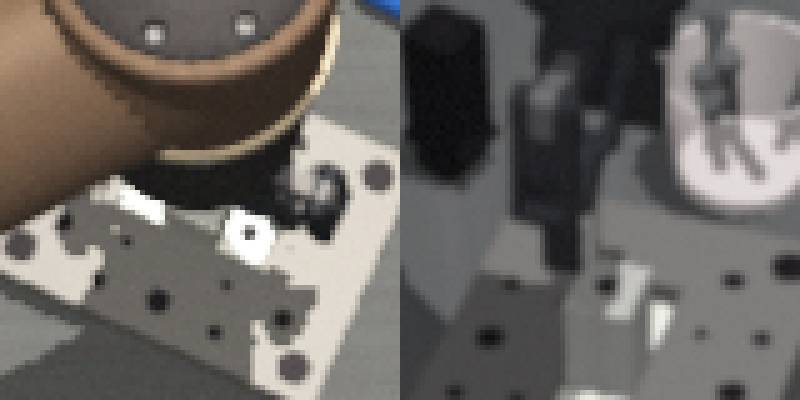

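```bash
python3 - <<'E'
from h import *
np.set_printoptions(precision=1,suppress=True)
c0=np.array([518.6,63.9]);yh=np.array([.392,.92]);xh=np.array([.92,-.392])
def ray(n,uv,z):
    M=P(n);A=M[:,[0,1,3]].copy();A[:,2]+=M[:,2]*z;q=np.linalg.solve(A,[*uv,1]);q=q[:2]/q[2]-c0;return np.array([q@xh,q@yh])
for z in(90,104,120,135,150,165):
    print(z,"side near tip",ray("side",(252,184),z),"top finger low",ray("top",(280,207),z),"top outer",ray("top",(285.5,198),z),"side far low",ray("side",(220+250/5,130+125/5),z))
E
```

```text
90 side near tip [-21.6   7.1] top finger low [  5.8 -68.4] top outer [ 33.9 -72. ] side far low [-13.9 107.4]
104 side near tip [-16.5  -6.4] top finger low [  3.5 -68.6] top outer [ 31.2 -72.2] side far low [-8.9 92. ]
120 side near tip [-10.5 -21.8] top finger low [  0.9 -68.8] top outer [ 28.2 -72.3] side far low [-3.1 74.4]
135 side near tip [ -5.  -36.3] top finger low [ -1.5 -69. ] top outer [ 25.3 -72.5] side far low [ 2.3 57.8]
150 side near tip [  0.6 -50.8] top finger low [ -4.  -69.1] top outer [ 22.5 -72.6] side far low [ 7.7 41.3]
165 side near tip [  6.1 -65.3] top finger low [ -6.4 -69.3] top outer [ 19.6 -72.7] side far low [13.1 24.8]
```

By the picture, the open tips are about 40 mm higher than the text's geometry implies. Going to the nominal grasp height (TCP 86) is safe either way, so I go there and look.

Emit:
{"name": "send_rows", "arguments": {
  "targets": [
    {"dx": 0, "dy": 0, "dz": -0.4, "ax": 0, "ay": 0, "az": 0},
    {"dx": 0, "dy": 0, "dz": -0.9, "ax": 0, "ay": 0, "az": 0},
    {"dx": 0, "dy": 0, "dz": -1.5, "ax": 0, "ay": 0, "az": 0},
    {"dx": 0, "dy": 0, "dz": -2, "ax": 0, "ay": 0, "az": 0},
    {"dx": 0, "dy": 0, "dz": -2.5, "ax": 0, "ay": 0, "az": 0},
    {"dx": 0, "dy": 0, "dz": -2.8, "ax": 0, "ay": 0, "az": 0},
    {"dx": 0, "dy": 0, "dz": -3, "ax": 0, "ay": 0, "az": 0},
    {"dx": 0, "dy": 0, "dz": -3, "ax": 0, "ay": 0, "az": 0}
  ]
}}

```text
time: 4.35
eef_pos: [518.7, 63.8, 86.4]
eef_rot: [3.142, 0.0, -0.403]
wrist_force: [0.6, -0.9, -1.0]
opening: 85.3
```

```bash
python3 - <<'E'
from workcell import robot
import cv2,numpy as np
b=robot.camera("side")["img"]
cv2.imwrite("pics/g4.png",cv2.resize(b[125:225,215:305],(540,600),interpolation=3))
E
```

```text
(no output)
```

View pics/g4.png

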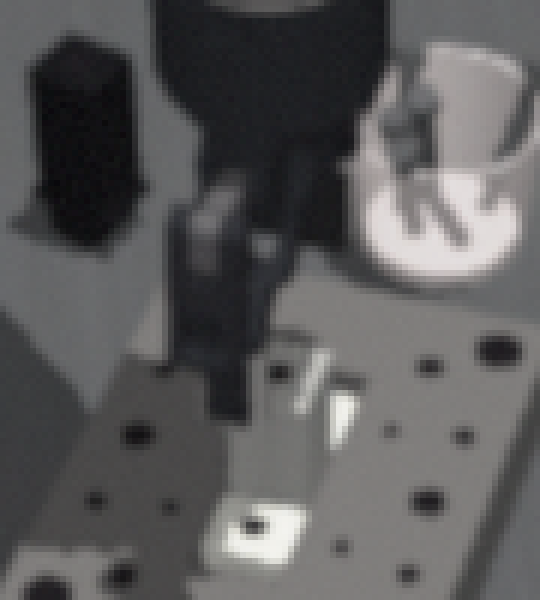

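The near tip is at crop (230,422), px (253,195). It is still level with or above the block's top, so the discrepancy is real. Going 20 mm lower clears the plate even by the text's geometry.

Emit:
{"name": "send_rows", "arguments": {
  "targets": [
    {"dx": 0, "dy": 0, "dz": -0.3, "ax": 0, "ay": 0, "az": 0},
    {"dx": 0, "dy": 0, "dz": -0.6, "ax": 0, "ay": 0, "az": 0},
    {"dx": 0, "dy": 0, "dz": -0.9, "ax": 0, "ay": 0, "az": 0},
    {"dx": 0, "dy": 0, "dz": -1.2, "ax": 0, "ay": 0, "az": 0},
    {"dx": 0, "dy": 0, "dz": -1.5, "ax": 0, "ay": 0, "az": 0},
    {"dx": 0, "dy": 0, "dz": -1.8, "ax": 0, "ay": 0, "az": 0},
    {"dx": 0, "dy": 0, "dz": -2, "ax": 0, "ay": 0, "az": 0},
    {"dx": 0, "dy": 0, "dz": -2, "ax": 0, "ay": 0, "az": 0}
  ]
}}

```text
time: 5.4
eef_pos: [518.6, 63.8, 66.3]
eef_rot: [3.141, 0.0, -0.403]
wrist_force: [0.5, 0.6, 0.4]
opening: 85.0
```

```bash
python3 - <<'E'
from workcell import robot
import cv2,numpy as np
a=robot.camera("top")["img"];b=robot.camera("side")["img"]
cv2.imwrite("pics/g5.png",np.hstack([cv2.resize(a[160:240,216:296],(400,400),interpolation=3),cv2.resize(b[140:220,220:300],(400,400),interpolation=3)]))
o=robot.get_obs();print(o["eef_pos"],o["wrist_force"])
E
```

```text
[518.72690889  63.83014646  66.54974885] [-0.04583649  0.55384374  1.25945867]
```

View pics/g5.png

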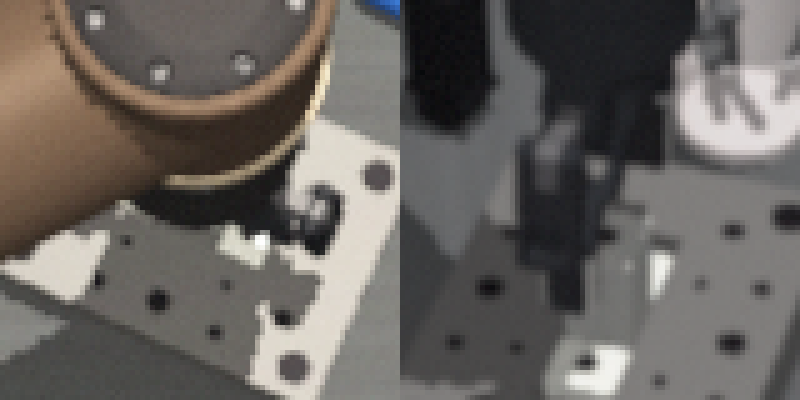

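The near tip is at crop (567,310), px (253,202), so tip z is about 97 with TCP at 66. The tip therefore sits about 40 mm back from where the text puts it. For the rocking I need to know where the true turning centre is: whether the whole hand is higher, or the TCP point lies beyond the fingers. A small free tilt about the jaw axis will show which.

Emit:
{"name": "send_rows", "arguments": {
  "targets": [
    {"dx": 0, "dy": 0, "dz": 0, "ax": 0.02, "ay": 0.05, "az": 0},
    {"dx": 0, "dy": 0, "dz": 0, "ax": 0.04, "ay": 0.1, "az": 0},
    {"dx": 0, "dy": 0, "dz": 0, "ax": 0.06, "ay": 0.15, "az": 0},
    {"dx": 0, "dy": 0, "dz": 0, "ax": 0.08, "ay": 0.19, "az": 0},
    {"dx": 0, "dy": 0, "dz": 0, "ax": 0.1, "ay": 0.23, "az": 0},
    {"dx": 0, "dy": 0, "dz": 0, "ax": 0.118, "ay": 0.276, "az": 0},
    {"dx": 0, "dy": 0, "dz": 0, "ax": 0.118, "ay": 0.276, "az": 0},
    {"dx": 0, "dy": 0, "dz": 0, "ax": 0.118, "ay": 0.276, "az": 0}
  ]
}}

```text
time: 6.5
eef_pos: [518.5, 63.7, 66.4]
eef_rot: [-3.141, 0.299, -0.403]
wrist_force: [-0.3, 0.2, 0.3]
opening: 85.2
```

```bash
python3 - <<'E'
from workcell import robot
import cv2,numpy as np
b=robot.camera("side")["img"]
g=cv2.imread("pics/g5.png")[:,400:]
B=cv2.resize(b[140:220,220:300],(400,400),interpolation=3)
cv2.imwrite("pics/g6.png",np.hstack([g,B]))
o=robot.get_obs();print(o["eef_pos"],o["eef_rot"],o["wrist_force"],o["time"])
E
```

```text
[518.41322185  63.86597326  66.59272544] [-3.14119982  0.29934224 -0.40254907] [0.26926127 0.18331869 0.03161381] 6.55
```

View pics/g6.png

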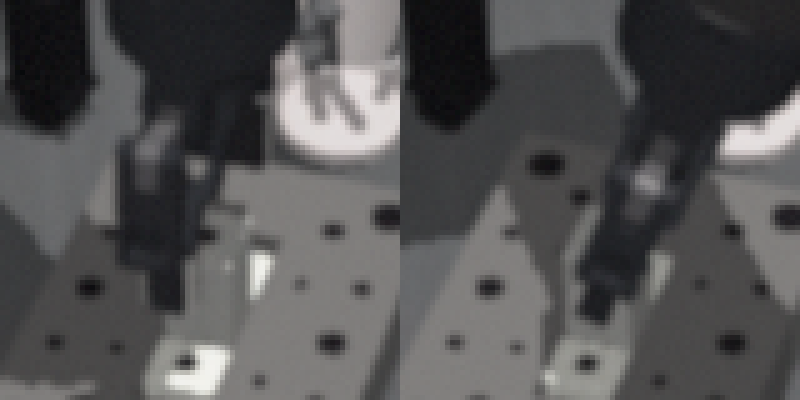

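The tip moved about +5.6 px, roughly 13 mm towards +x, from crop (167,310) to (195,320). So the open tips really do lie about 35-40 mm behind the commanded TCP point, and that point itself is where it reports. I level out and go down to TCP 40, which puts the open tips at about 75.

Emit:
{"name": "send_rows", "arguments": {
  "targets": [
    {"dx": 0, "dy": 0, "dz": 0, "ax": -0.03, "ay": -0.07, "az": 0},
    {"dx": 0, "dy": 0, "dz": 0, "ax": -0.06, "ay": -0.14, "az": 0},
    {"dx": 0, "dy": 0, "dz": 0, "ax": -0.09, "ay": -0.21, "az": 0},
    {"dx": 0, "dy": 0, "dz": 0, "ax": -0.118, "ay": -0.276, "az": 0},
    {"dx": 0, "dy": 0, "dz": -0.6, "ax": -0.118, "ay": -0.276, "az": 0},
    {"dx": 0, "dy": 0, "dz": -1.4, "ax": -0.118, "ay": -0.276, "az": 0},
    {"dx": 0, "dy": 0, "dz": -2.2, "ax": -0.118, "ay": -0.276, "az": 0},
    {"dx": 0, "dy": 0, "dz": -2.6, "ax": -0.118, "ay": -0.276, "az": 0}
  ]
}}

```text
time: 7.55
eef_pos: [518.7, 63.4, 39.4]
eef_rot: [3.141, 0.001, -0.404]
wrist_force: [-0.0, 0.5, 0.1]
opening: 85.5
```

Emit:
{"name": "send_rows", "arguments": {
  "jaw": 1,
  "targets": [
    {"dx": 0, "dy": 0, "dz": 0, "ax": 0, "ay": 0, "az": 0},
    {"dx": 0, "dy": 0, "dz": 0, "ax": 0, "ay": 0, "az": 0},
    {"dx": 0, "dy": 0, "dz": 0, "ax": 0, "ay": 0, "az": 0},
    {"dx": 0, "dy": 0, "dz": 0, "ax": 0, "ay": 0, "az": 0},
    {"dx": 0, "dy": 0, "dz": 0, "ax": 0, "ay": 0, "az": 0},
    {"dx": 0, "dy": 0, "dz": 0, "ax": 0, "ay": 0, "az": 0},
    {"dx": 0, "dy": 0, "dz": 0, "ax": 0, "ay": 0, "az": 0},
    {"dx": 0, "dy": 0, "dz": 0, "ax": 0, "ay": 0, "az": 0}
  ]
}}

```text
time: 8.55
eef_pos: [519.0, 63.9, 40.8]
eef_rot: [-3.141, -0.001, -0.403]
wrist_force: [0.5, -0.6, 4.7]
opening: 31.4
```

```bash
python3 - <<'E'
from workcell import robot
import cv2,numpy as np
b=robot.camera("side")["img"]
cv2.imwrite("pics/g7.png",cv2.resize(b[140:220,220:300],(560,560),interpolation=3))
o=robot.get_obs();print(o["eef_pos"],o["eef_rot"],o["wrist_force"],o["torque"],o["opening"],o["time"])
E
```

```text
[518.96668016  63.87399832  40.84517133] [-3.14126783e+00 -5.00688970e-04 -4.02627294e-01] [-0.47942773 -1.05366963  5.01545746] [-0.31660085  0.15977431  0.01275548] 31.38796117592973 8.6
```

View pics/g7.png

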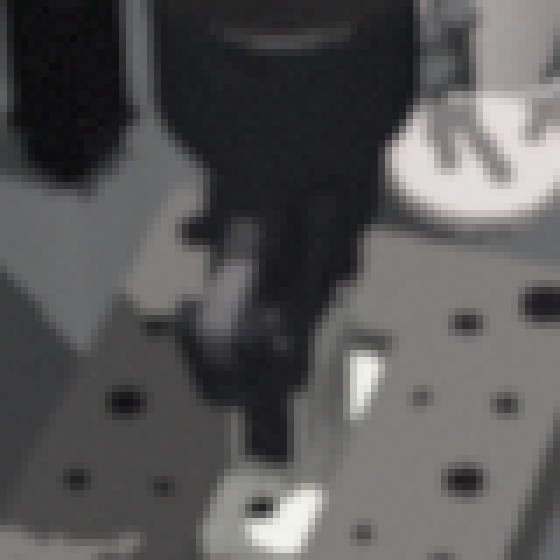

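Gripped: opening 31.4 mm (block 32), tips at z of about 69 and clear of the plate. First lean: about 0.17 rad towards +y about the foot.

Emit:
{"name": "send_rows", "arguments": {
  "targets": [
    {"dx": 0.03, "dy": 0.06, "dz": 0.02, "ax": -0.026, "ay": 0.011, "az": 0},
    {"dx": 0.06, "dy": 0.13, "dz": 0.04, "ax": -0.052, "ay": 0.022, "az": 0},
    {"dx": 0.1, "dy": 0.23, "dz": 0.06, "ax": -0.078, "ay": 0.033, "az": 0},
    {"dx": 0.13, "dy": 0.3, "dz": 0.07, "ax": -0.104, "ay": 0.044, "az": 0},
    {"dx": 0.16, "dy": 0.37, "dz": 0.08, "ax": -0.13, "ay": 0.056, "az": 0},
    {"dx": 0.18, "dy": 0.42, "dz": 0.08, "ax": -0.156, "ay": 0.067, "az": 0},
    {"dx": 0.18, "dy": 0.42, "dz": 0.08, "ax": -0.156, "ay": 0.067, "az": 0},
    {"dx": 0.18, "dy": 0.42, "dz": 0.08, "ax": -0.156, "ay": 0.067, "az": 0}
  ]
}}

```text
time: 9.6
eef_pos: [520.1, 67.2, 41.5]
eef_rot: [2.968, 0.001, -0.402]
wrist_force: [-0.4, -4.6, 6.2]
opening: 31.5
```

Emit:
{"name": "send_rows", "arguments": {
  "targets": [
    {"dx": -0.05, "dy": -0.12, "dz": 0, "ax": 0.055, "ay": -0.024, "az": 0},
    {"dx": -0.11, "dy": -0.27, "dz": -0.03, "ax": 0.11, "ay": -0.047, "az": 0},
    {"dx": -0.18, "dy": -0.42, "dz": -0.06, "ax": 0.156, "ay": -0.067, "az": 0},
    {"dx": -0.27, "dy": -0.63, "dz": -0.03, "ax": 0.22, "ay": -0.094, "az": 0},
    {"dx": -0.34, "dy": -0.79, "dz": 0, "ax": 0.285, "ay": -0.122, "az": 0},
    {"dx": -0.39, "dy": -0.91, "dz": 0.01, "ax": 0.34, "ay": -0.145, "az": 0},
    {"dx": -0.44, "dy": -1.03, "dz": 0.02, "ax": 0.396, "ay": -0.169, "az": 0},
    {"dx": -0.44, "dy": -1.03, "dz": 0.02, "ax": 0.396, "ay": -0.169, "az": 0}
  ]
}}

```text
time: 10.6
eef_pos: [516.5, 58.2, 41.6]
eef_rot: [-2.88, 0.001, -0.405]
wrist_force: [1.2, 7.1, 0.7]
opening: 31.1
```

Emit:
{"name": "send_rows", "arguments": {
  "targets": [
    {"dx": 0.06, "dy": 0.14, "dz": 0, "ax": -0.064, "ay": 0.027, "az": 0},
    {"dx": 0.12, "dy": 0.29, "dz": -0.03, "ax": -0.129, "ay": 0.055, "az": 0},
    {"dx": 0.19, "dy": 0.45, "dz": -0.05, "ax": -0.193, "ay": 0.082, "az": 0},
    {"dx": 0.26, "dy": 0.61, "dz": -0.07, "ax": -0.239, "ay": 0.102, "az": 0},
    {"dx": 0.36, "dy": 0.84, "dz": -0.04, "ax": -0.313, "ay": 0.133, "az": 0},
    {"dx": 0.43, "dy": 1.01, "dz": -0.01, "ax": -0.386, "ay": 0.165, "az": 0},
    {"dx": 0.48, "dy": 1.13, "dz": 0, "ax": -0.442, "ay": 0.188, "az": 0},
    {"dx": 0.52, "dy": 1.21, "dz": 0, "ax": -0.478, "ay": 0.204, "az": 0}
  ]
}}

```text
time: 11.6
eef_pos: [521.0, 69.3, 41.7]
eef_rot: [2.876, -0.001, -0.402]
wrist_force: [-0.9, -3.0, 4.4]
opening: 31.6
```

Emit:
{"name": "send_rows", "arguments": {
  "targets": [
    {"dx": 0, "dy": 0, "dz": 0, "ax": 0, "ay": 0, "az": 0},
    {"dx": 0, "dy": 0, "dz": 0, "ax": 0, "ay": 0, "az": 0},
    {"dx": -0.04, "dy": -0.1, "dz": 0, "ax": 0.037, "ay": -0.016, "az": 0},
    {"dx": -0.09, "dy": -0.21, "dz": -0.01, "ax": 0.092, "ay": -0.039, "az": 0},
    {"dx": -0.15, "dy": -0.35, "dz": -0.03, "ax": 0.147, "ay": -0.063, "az": 0},
    {"dx": -0.21, "dy": -0.5, "dz": -0.05, "ax": 0.2, "ay": -0.085, "az": 0},
    {"dx": -0.26, "dy": -0.6, "dz": -0.07, "ax": 0.239, "ay": -0.102, "az": 0},
    {"dx": -0.26, "dy": -0.6, "dz": -0.07, "ax": 0.239, "ay": -0.102, "az": 0}
  ]
}}

```text
time: 12.6
eef_pos: [518.1, 63.0, 40.8]
eef_rot: [3.14, 0.001, -0.404]
wrist_force: [-2.9, -2.2, 5.8]
opening: 31.7
```

```bash
python3 - <<'E'
from workcell import robot
import cv2,numpy as np
b=robot.camera("side")["img"]
cv2.imwrite("pics/g8.png",cv2.resize(b[160:220,235:295],(560,560),interpolation=3))
o=robot.get_obs();print(o["eef_pos"],o["eef_rot"],o["wrist_force"],o["torque"],o["opening"],o["time"])
E
```

```text
[518.08409154  63.07200372  40.8322992 ] [ 3.13931209e+00  8.23882301e-04 -4.03197587e-01] [-2.43263174 -4.12480328  7.31112775] [-1.72623416  0.90795119  0.00483042] 31.284490434717323 12.65
```

View pics/g8.png

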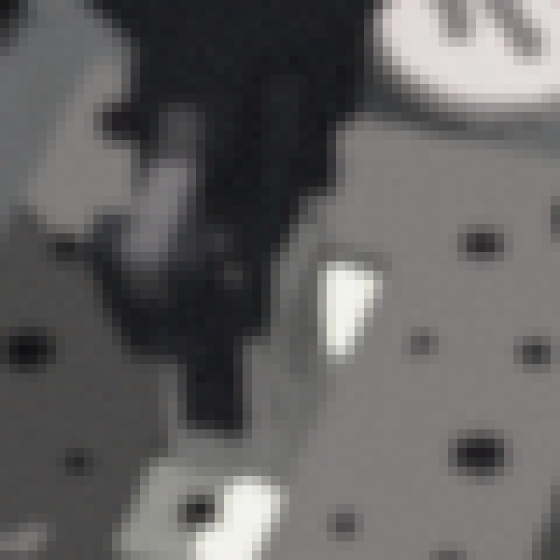

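The near strip's hole moved from px (257.4,212.6) to about (256.1,214.4), so that strip is back roughly 6 mm. The visible corner of the far strip has also moved by about 6 mm. Forces stay mild. I rock once more at 0.30 rad to get a margin.

Emit:
{"name": "send_rows", "arguments": {
  "targets": [
    {"dx": -0.06, "dy": -0.14, "dz": 0.01, "ax": 0.046, "ay": -0.02, "az": 0},
    {"dx": -0.11, "dy": -0.26, "dz": 0.02, "ax": 0.092, "ay": -0.039, "az": 0},
    {"dx": -0.16, "dy": -0.38, "dz": 0.03, "ax": 0.138, "ay": -0.059, "az": 0},
    {"dx": -0.21, "dy": -0.48, "dz": 0.04, "ax": 0.184, "ay": -0.079, "az": 0},
    {"dx": -0.25, "dy": -0.59, "dz": 0.05, "ax": 0.23, "ay": -0.098, "az": 0},
    {"dx": -0.3, "dy": -0.69, "dz": 0.06, "ax": 0.276, "ay": -0.118, "az": 0},
    {"dx": -0.3, "dy": -0.69, "dz": 0.06, "ax": 0.276, "ay": -0.118, "az": 0},
    {"dx": -0.3, "dy": -0.69, "dz": 0.06, "ax": 0.276, "ay": -0.118, "az": 0}
  ]
}}

```text
time: 13.65
eef_pos: [516.2, 57.5, 41.5]
eef_rot: [-2.842, 0.0, -0.403]
wrist_force: [-1.0, 2.6, 4.4]
opening: 31.5
```

Emit:
{"name": "send_rows", "arguments": {
  "targets": [
    {"dx": 0.06, "dy": 0.14, "dz": 0, "ax": -0.069, "ay": 0.029, "az": 0},
    {"dx": 0.13, "dy": 0.31, "dz": -0.02, "ax": -0.138, "ay": 0.059, "az": 0},
    {"dx": 0.21, "dy": 0.49, "dz": -0.04, "ax": -0.207, "ay": 0.088, "az": 0},
    {"dx": 0.3, "dy": 0.69, "dz": -0.06, "ax": -0.276, "ay": 0.118, "az": 0},
    {"dx": 0.39, "dy": 0.9, "dz": -0.04, "ax": -0.345, "ay": 0.147, "az": 0},
    {"dx": 0.46, "dy": 1.08, "dz": -0.02, "ax": -0.414, "ay": 0.176, "az": 0},
    {"dx": 0.53, "dy": 1.25, "dz": 0, "ax": -0.483, "ay": 0.206, "az": 0},
    {"dx": 0.59, "dy": 1.39, "dz": 0, "ax": -0.552, "ay": 0.235, "az": 0}
  ]
}}

```text
time: 14.65
eef_pos: [521.3, 70.2, 41.7]
eef_rot: [2.836, -0.002, -0.402]
wrist_force: [-1.3, -4.0, 4.0]
opening: 31.5
```

Emit:
{"name": "send_rows", "arguments": {
  "targets": [
    {"dx": 0, "dy": 0, "dz": 0, "ax": 0, "ay": 0, "az": 0},
    {"dx": 0, "dy": 0, "dz": 0, "ax": 0, "ay": 0, "az": 0},
    {"dx": -0.06, "dy": -0.14, "dz": 0, "ax": 0.055, "ay": -0.024, "az": 0},
    {"dx": -0.12, "dy": -0.28, "dz": -0.01, "ax": 0.11, "ay": -0.047, "az": 0},
    {"dx": -0.18, "dy": -0.42, "dz": -0.02, "ax": 0.166, "ay": -0.071, "az": 0},
    {"dx": -0.24, "dy": -0.57, "dz": -0.04, "ax": 0.221, "ay": -0.094, "az": 0},
    {"dx": -0.3, "dy": -0.7, "dz": -0.05, "ax": 0.276, "ay": -0.118, "az": 0},
    {"dx": -0.3, "dy": -0.7, "dz": -0.05, "ax": 0.276, "ay": -0.118, "az": 0}
  ]
}}

```text
time: 15.65
eef_pos: [518.0, 63.0, 40.9]
eef_rot: [3.141, -0.0, -0.404]
wrist_force: [-1.6, -1.3, 4.1]
opening: 31.4
```

```bash
python3 - <<'E'
from workcell import robot
o=robot.get_obs();print(o["eef_pos"],o["eef_rot"],o["wrist_force"],o["torque"],o["opening"],o["time"])
E
```

```text
[517.9735192   63.01472725  40.85148712] [ 3.14112177e+00 -4.88110936e-04 -4.03680715e-01] [-1.57443004 -1.27961372  4.11111064] [-0.63136026  0.82490417  0.00480871] 31.351776102623532 15.65
```

Loads are low. I lift gently and watch for the hard stop at 5 mm.

Emit:
{"name": "send_rows", "arguments": {
  "targets": [
    {"dx": 0, "dy": 0, "dz": 0.1, "ax": 0, "ay": 0, "az": 0},
    {"dx": 0, "dy": 0, "dz": 0.2, "ax": 0, "ay": 0, "az": 0},
    {"dx": 0, "dy": 0, "dz": 0.3, "ax": 0, "ay": 0, "az": 0},
    {"dx": 0, "dy": 0, "dz": 0.4, "ax": 0, "ay": 0, "az": 0},
    {"dx": 0, "dy": 0, "dz": 0.5, "ax": 0, "ay": 0, "az": 0},
    {"dx": 0, "dy": 0, "dz": 0.6, "ax": 0, "ay": 0, "az": 0},
    {"dx": 0, "dy": 0, "dz": 0.75, "ax": 0, "ay": 0, "az": 0},
    {"dx": 0, "dy": 0, "dz": 0.9, "ax": 0, "ay": 0, "az": 0}
  ]
}}

```text
time: 16.65
eef_pos: [518.6, 63.8, 50.0]
eef_rot: [-3.14, -0.001, -0.403]
wrist_force: [-0.0, -0.3, -4.0]
opening: 31.3
```

The load is only the block's weight (about 4 N) past the stop height, so it is free. I lift until the foot is about 35 mm over the plate.

Emit:
{"name": "send_rows", "arguments": {
  "targets": [
    {"dx": 0, "dy": 0, "dz": 0.4, "ax": 0, "ay": 0, "az": 0},
    {"dx": 0, "dy": 0, "dz": 1, "ax": 0, "ay": 0, "az": 0},
    {"dx": 0, "dy": 0, "dz": 1.7, "ax": 0, "ay": 0, "az": 0},
    {"dx": 0, "dy": 0, "dz": 2.4, "ax": 0, "ay": 0, "az": 0},
    {"dx": 0, "dy": 0, "dz": 3.1, "ax": 0, "ay": 0, "az": 0},
    {"dx": 0, "dy": 0, "dz": 3.8, "ax": 0, "ay": 0, "az": 0},
    {"dx": 0, "dy": 0, "dz": 4.5, "ax": 0, "ay": 0, "az": 0},
    {"dx": 0, "dy": 0, "dz": 5, "ax": 0, "ay": 0, "az": 0}
  ]
}}

```text
time: 17.65
eef_pos: [518.6, 63.8, 100.4]
eef_rot: [-3.14, -0.001, -0.403]
wrist_force: [0.0, 0.0, -3.7]
opening: 31.1
```

Emit:
{"name": "send_rows", "arguments": {
  "targets": [
    {"dx": 0, "dy": 0, "dz": 0.4, "ax": 0, "ay": 0, "az": 0},
    {"dx": 0, "dy": 0, "dz": 0.8, "ax": 0, "ay": 0, "az": 0},
    {"dx": 0, "dy": 0, "dz": 1.1, "ax": 0, "ay": 0, "az": 0},
    {"dx": 0, "dy": 0, "dz": 1.2, "ax": 0, "ay": 0, "az": 0},
    {"dx": 0, "dy": 0, "dz": 1.2, "ax": 0, "ay": 0, "az": 0},
    {"dx": 0, "dy": 0, "dz": 1.2, "ax": 0, "ay": 0, "az": 0},
    {"dx": 0, "dy": 0, "dz": 1.2, "ax": 0, "ay": 0, "az": 0},
    {"dx": 0, "dy": 0, "dz": 1.2, "ax": 0, "ay": 0, "az": 0}
  ]
}}

```text
time: 18.65
eef_pos: [518.5, 63.8, 111.8]
eef_rot: [-3.14, -0.0, -0.403]
wrist_force: [0.2, -0.1, -3.7]
opening: 31.2
```

```bash
python3 - <<'E'
from workcell import robot
import cv2,numpy as np
b=robot.camera("side")["img"]
cv2.imwrite("pics/g9.png",cv2.resize(b[140:240,210:310],(600,600),interpolation=3))
o=robot.get_obs();print(o["eef_pos"],o["eef_rot"],o["wrist_force"],o["torque"],o["opening"],o["time"])
E
```

```text
[518.52816046  63.79582796 111.82601525] [-3.14040133e+00 -4.18797088e-04 -4.02743632e-01] [ 0.75267948 -0.42763916 -4.19173395] [-0.00464587 -0.02511652 -0.01706311] 31.426182348053423 18.7
```

View pics/g9.png

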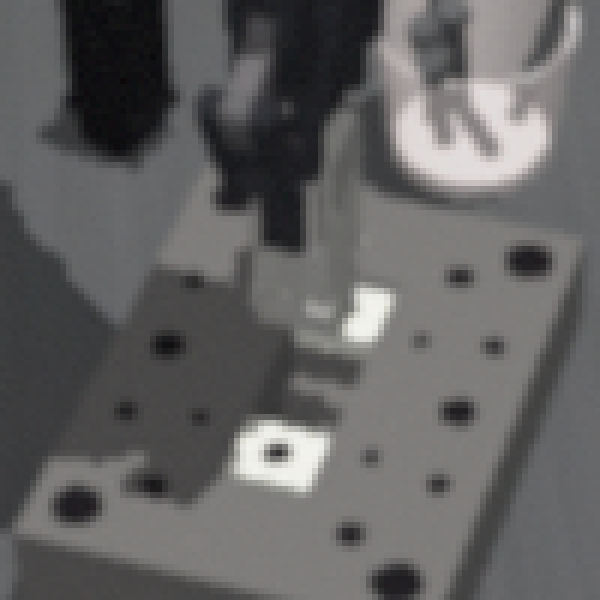

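The block hangs upright above the pocket: head at crop (335,200), foot at about (320,345). The slot is empty and both strips stand well apart. Forces are steady at about 4 N, with almost no torque. Handing in.

```bash
python3 -c "
from workcell import robot
print(robot.hand_in())"
```

```text
the job is handed in; nothing more can be done
None
```

The block is out and the job is handed in at 18.7 s. It is still in the gripper, upright and still, centred over its pocket with its foot about 35 mm above the plate by the arm's readings.

I gripped the head and rocked it +y 0.17, -y 0.26 and +y 0.26 rad, then -y 0.30 and +y 0.30 rad. Then I lifted it straight up. It passed the 5 mm stop with only its own weight on the wrist, about 4 N.

**Last checks:**
- **Grip:** the opening was 31.4 mm on a 32 mm head, and the wrist torque was near zero.
- **Strips:** measured after the 0.26 rad rocks, both were back about 6 mm, give or take 1–2 mm. I did not measure them again after the 0.30 rad rocks. The last picture shows them well apart with the slot empty.
- **Forces:** the highest reading at the end of any move was about 9 N.
- **Bystanders:** the arm touched nothing else, going by the forces and pictures. I did not re-measure their positions afterwards.

**Disagreements:**
- **Fingertips:** in the pictures the open fingertips stood about 40 mm farther back than the text says. A free tilt test confirmed it, so I set the grasp height from the pictures.
- **Heights:** measured heights came out 1.5–2 mm above the stated ones, which is within the camera calibration error.
- **Torque:** it read about 1.9 N·m when the block was brought back upright after the first rocks, and it was gone after the lift. I did not measure any small tilt of the block in the pads.

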